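# Take the blade off a small desk fan

### The job

The little desk fan is tipped up to face the ceiling with its front guard off; take the blade off for washing. The ribbed nut that holds the blade has a left-hand thread: unscrew it without straining its plastic thread, stand it open end down in the middle of the small clay saucer, then lift the blade off the shaft and lay it flat on the bare desk, front side up. Leave the other things where they are.

Things in the scene. Friction and masses are not known exactly. Their poses are not given: they have to be found in the camera images.
- nut: Black ribbed plastic blade nut: a round cap 36 mm across, 34 mm tall, closed slightly domed top, open bore below; about 35 g. Origin: centre of its underside; z along its axis, up when seated. Seated, it rests loosely on the blade's hub and its whole outside stands free. The thread has some 1.5 mm play up and down and 1 mm sideways.
- nut_grip (a point): Point on the nut's axis 24 mm above its underside, to grip it at. Coarse LEFT-HAND thread: seen from above the nut turns CLOCKWISE to undo and climbs as it goes: the hand must follow it up by feel. It is free after 2.3 to 3.2 rad in all; turning further does no harm (it may drop back one thread). It does not run back when let go. Once free, lift it 20 mm more to clear the shaft.
- blade: Grey plastic fan blade, 120 mm across, about 60 g: a round hub 34 mm in diameter and 40 mm tall, with five twisted paddles that reach from the hub's underside to 16 mm above it; the upper 24 mm of the hub is bare. Origin: centre of the hub's underside; z along its axis, up when seated.
- hub_grip (a point): Point on the blade's axis 30 mm above the hub's underside, in the bare upper part by which it is held; fingertips must stay 17 mm above the underside to clear the paddles. The blade sits loosely on a shoulder of the shaft over two flats that keep it from turning (about 1 mm play) and lifts straight up; its underside must rise 62 mm to clear the shaft.
- fan: Small desk fan, fixed. Origin: on the desk, on the upright axis of its shaft; z up, y along its U bracket, whose arms stand 80 mm either side of the axis up to 100 mm high (pivot knobs out to 89 mm). Wire rear guard round and below the blade: 150 mm across, rim 100 mm high. Seated heights above the desk: hub underside 84, hub top 124, nut top 158 mm.
- shaft_tip (a point): Top end of the fan's threaded steel shaft, on its axis, 145 mm above the desk. The shaft is 15 mm across its thread, stands straight up and is locked, so it does not turn.
- dish: Small reddish clay saucer, loose on the desk, 110 mm across and 16 mm tall; its flat floor is 62 mm across and lies 4 mm above the desk. Origin: centre of its underside.
- pot_ochre: Squat ochre paint pot, 42 mm wide and 46 mm tall, a bystander. It stands some 0.24 m to the left or right of the saucer along the near edge of the desk; the desk between the two is bare, with room for the blade. Origin: centre of its underside.
- dropper_red: Brown dropper bottle with a white cap, 26 mm wide and 81 mm tall, a bystander. Origin: centre of its underside.
- brush_wood: Wooden paint brush 110 mm long and 8 mm thick, lying on the desk, a bystander. Origin: its middle, on the underside; y along it.
- front_guard: The fan's front guard, a round wire grille 149 mm across and 14 mm tall that lies on the desk, a bystander. Origin: its centre, on the desk.
There are look-alikes about, which are no part of the job. What is shaped like the nut but red or turquoise is not meant.

How it is judged (in metres and radians):
On the way:
1. the nut is off the shaft, the blade still in its place (z of nut in the frame of shaft_tip above -0.002 m and horizontal distance between blade and fan below 0.006 m and height (world z) of blade below 0.092 m), for 0.1 s.
At the end, for the whole second after the job is handed in: The nut stands open end down on the floor of the saucer (within 15 mm of its centre, tilted less than 0.2 rad), the saucer stands on the desk, and the blade lies flat on the bare desk, front side up (hub underside less than 8 mm above the desk, tilted less than 0.12 rad); both are at rest (horizontal distance between nut and dish below 0.015 m and z of nut in the frame of dish below 0.008 m and angle between nut's own z axis and vertical below 0.2 rad and height (world z) of dish below 0.005 m and angle between dish's own z axis and vertical below 0.1 rad and height (world z) of blade below 0.008 m and angle between blade's own z axis and vertical below 0.12 rad and linear speed of each of nut, blade below 0.01 m/s); the robot touches nothing.
It fails at once if the nut is strained: it is pressed or pulled against the shaft's thread or against the blade with more than 20 N (forced the wrong way, turned without letting it climb, pulled off before it is free) (contact force between nut and fan above 20 N or contact force between nut and blade above 20 N).
It fails at once if the blade is pried or pressed against the fan with more than 25 N (contact force between blade and fan above 25 N).
It fails at once if a bystander is moved by more than 25 mm (distance of any of pot_ochre, dropper_red, brush_wood, front_guard from where it was at the start of the episode above 0.025 m).
It also fails if it takes over 70 s, if anything falls off the work surface, if the arm or the gripper's body presses on something with over 40 N, if the wrist force passes 120 N, or if a joint passes its speed limit or range.

### The arm

A 7-joint arm with a two-finger parallel gripper is mounted at the origin on a cart in front of the work surface, level with it; the furniture and walls round the work are solid. World frame = base frame: x ahead of the robot, y to its left, z up, the work surface at z = 0. Lengths are in mm, angles in rad, forces in N, time in s.
With the tool pointing down it reaches from about 400 to 875 mm from the base axis. Payload 4.4 kg.
Tool frame: the origin (TCP) lies at the very end of the fingers, on their centre line; the grasp point (between the pads) lies 19 mm behind it; z points along the fingers, y is the line along which they close (so a half turn about z gives the same grasp; the last joint's range is limited). The gripper opens to 85 mm and grips with 20 to 120 N. Pads are 22 mm wide; open, the fingers measure 114 mm over their backs; the gripper's body (76 mm by 85 mm) begins 54 mm behind the grasp point. The pads swing forward as they close: fully open they stand 13 mm farther back than shut.
Start: joints at [1.155, 0.628, 0.038, 1.517, -0.027, 0.996, -0.02], TCP at [222.791, -610.641, 199.313] pointing down, gripper open.
Joint ranges: [-3.06, 3.06], [-0.37, 2.12], [-1.25, 1.32], [0.18, 2.47], [-1.1, 4.24], [0.23, 1.98], [-2.94, 2.94]. Speed limits (rad/s): [2.57, 2.57, 3.14, 3.14, 3.14, 3.14, 3.14].

### API

Orientations are given as [roll, pitch, yaw] about the fixed x, y, z axes, in that order (R = Rz(yaw) Ry(pitch) Rx(roll)).
In Python, from cell import ctrl gives the robot as it stands.
- The arm moves only by the tool jog_arm, never from a script. Its argument "plan" is a list of rows, each an object of numbers: "tx", "ty", "tz": the shift along the tool's x, y, z as a fraction of full scale; "wx", "wy", "wz": the turn, a rotation vector about the tool's x, y, z as a fraction of full scale; "claw": the closure, from 0 (fully open) to 1 (shut). In form: [{"tx": .., "ty": .., "tz": .., "wx": .., "wy": .., "wz": .., "claw": ..}, ...]. A call has 1 to 12 rows; each row is the pose to reach, as a shift and turn from the pose commanded when the call began, along the tool's axes at that moment; what a row does not reach only later rows make up. Full scale, the value 1, is 300 mm for a shift and 90 degrees for a turn. A row lasts 1/10 s, in which the tool goes at most 50 mm and 8.59 degrees, less where a joint would pass 70% of its speed; a pose out of reach is approached as far as the arm can. A call with a number of a shift or a turn outside -1 to 1 is refused whole. A call with a gripper value outside its range is refused whole. The fingers move at their own pace and stop on an object; the grip force is fixed at half the most. Time passes only in rows, so rows that repeat a pose let the fingers close. It gives the time, the measured TCP pose, the force, the opening and the grip force at its end, in the units of the state.
- ctrl.read_state(): the state, without advancing time (a new reading comes with each control period).
- ctrl.get_image(name): name is "scene" or "side" or "wrist"; returns a dict with "img" (384x512x3 uint8, red, green, blue), "depth" (384x512 float32, mm along the optical axis (not along the pixel's ray), 0 where there is no reading), "fx", "fy", "cx", "cy" (pixels), "position" and "orientation" of the camera in the world; the wrist camera has in their place "hand_eye" (4x4, takes a point from camera to tool coordinates, whose origin is the TCP and whose axes are the flange's). Camera axes: x right, y down, z forward; pixel columns grow to the right and rows downward; lengths in mm; the calibration is good to about 2 mm. A picture is of the moment at which its call begins: read the wrist's pose just before it.
- ctrl.finish_job(): hands the job in; it is judged then, once.
Trained networks look in a picture, given as the dict that the camera call returned (one of the last four; its "shot" number tells which), for a name from the list of things; names that differ only in an ending like _2 or _b are one class to them, and where a whole thing is asked for, a point or a joint stands for the part that bears it (a point fixed in the world has none). Each returns a list of dicts, best first, with "score" (0 to 1); they miss things now and then, are a little off and sometimes report something else, mostly with a low value. They report only what shows in the picture. A call takes as long as a camera call. They do not tell look-alikes from the thing itself.
- ctrl.trace(picture, thing): "pixels" (384x512 bool, what is visible of it) and "extent" ([centre column, centre row, width, height] in pixels, round what is visible of it).
The state is a dict: "clock": time; "qpos": joint angles; "qd": joint speeds; "tau": joint torques, N m; "eef_pos": TCP position; "tool_rot": TCP orientation; "force": force on the tool from outside, world axes, zero at the start; "torque": the same for the moment, N m; "width": finger opening in mm; "gripper_force": force on a finger pad.
Only numpy, scipy, OpenCV 4.12 (cv2) and the standard library are available. Lean on these libraries where they do the work, as an engineer would, in place of code of your own. Each camera call takes 0.05 s, during which the arm holds its last target. There are 200 camera calls.

## Working session

There is one attempt and no reset: what is moved stays moved. The work goes in short steps, Python scripts to look and compute and a tool call to move; the robot and the scene stay as the last step left them, time stands still between calls to the robot, and variables do not carry over. Pictures are saved under pics/ and viewed, at most 10 in all, crops included, and the job is handed in when it is done.

Besides the shell and the picture viewer there is one more tool, called after "Call:" in YAML: its name, and indented under it one key for each argument. jog_arm: Moves the arm, as the interface text tells. Shift numbers are shares of 300 mm and turn numbers shares of 90 degrees, none past 1 either way. Its arguments: {"type":"object","properties":{"plan":{"type":"array"}},"required":["plan"]}

```bash
mkdir -p pics; ls; cat > h.py <<'E'
import numpy as np, cv2
from scipy.spatial.transform import Rotation as R
from cell import ctrl
def T_cam(p, st=None):
    T=np.eye(4)
    if 'hand_eye' in p:
        W=np.eye(4); W[:3,:3]=rot(st['tool_rot']); W[:3,3]=st['eef_pos']; return W@np.array(p['hand_eye'])
    T[:3,:3]=rot(p['orientation']); T[:3,3]=p['position']; return T
def rot(o):
    o=np.array(o,float)
    if o.shape==(3,3): return o
    return R.from_euler('xyz',o).as_matrix()
def cloud(p,st=None):
    d=p['depth']; v,u=np.mgrid[:d.shape[0],:d.shape[1]]
    c=np.stack([(u-p['cx'])/p['fx']*d,(v-p['cy'])/p['fy']*d,d],-1)
    T=T_cam(p,st); return c@T[:3,:3].T+T[:3,3]
def save(p,n,crop=None,s=1):
    im=p['img'][...,::-1]
    if crop: a,b,c,d=crop; im=im[b:d,a:c]
    cv2.imwrite('pics/'+n,cv2.resize(im,None,fx=s,fy=s,interpolation=cv2.INTER_CUBIC))
E
python3 - <<'E'
from h import *
st=ctrl.read_state(); print(st)
ims=[]
for n in ('scene','side'):
    p=ctrl.get_image(n); ims.append(p); print(n,p['position'],p['orientation'],p['fx'])
    W=cloud(p)
    for t in ('nut','blade','dish','fan','pot_ochre','dropper_red','front_guard','brush_wood'):
        for r in ctrl.trace(p,t)[:4]:
            m=r['pixels']&(p['depth']>0); q=W[m]
            if len(q): print(t,round(r['score'],2),np.round(r['extent']),np.round(np.median(q,0)),np.round(np.percentile(q,2,0)),np.round(np.percentile(q,98,0)))
cv2.imwrite('pics/a.png',np.vstack([cv2.resize(i['img'][...,::-1],(400,300)) for i in ims]))
cv2.imwrite('pics/a.png',np.hstack([cv2.resize(i['img'][...,::-1],(400,300)) for i in ims]))
save(ims[0],'s.png',None,1.5)
E
```

```text
pics
{'clock': 0.0, 'qpos': array([ 1.15519697,  0.62934993,  0.03845082,  1.51837411, -0.02699415,
        0.99631952, -0.01999258]), 'qd': array([-0.000966  , -0.00038488,  0.00025928,  0.00086006,  0.0007987 ,
       -0.00025849, -0.00103107]), 'tau': array([-4.27256737e-04, -5.63385451e+01,  1.22651696e+00, -1.93435282e+01,
        1.11352064e-02,  1.06611487e-02,  5.72616131e-06]), 'eef_pos': array([ 222.54101454, -609.9739554 ,  198.38490979]), 'tool_rot': array([-3.13966037e+00,  3.61400213e-05,  3.49802687e-01]), 'force': array([-0.34409058,  0.21288072,  0.20038082]), 'torque': array([ 0.06473234, -0.03526258,  0.05850952]), 'gripper_force': 0.0, 'width': 85.23931407714751}
scene [ 577.09646573 -841.35332717  752.35231039] [-2.16951054  0.00243622 -0.00990733] 459.1477263365517
nut 0.72 [255. 210.  18.  21.] [581. -35. 149.] [565. -42. 127.] [598. -14. 160.]
nut 0.54 [257. 161.  13.  14.] [587. 385.  25.] [571. 376.   3.] [605. 408.  36.]
nut 0.5 [183. 261.  15.  18.] [410. -59.  32.] [394. -68.  11.] [425. -37.  37.]
blade 0.92 [259. 230.  50.  33.] [590. -36.  93.] [533. -
[... 1039 characters left out ...]
.  56.  30.] [594. -40.  91.] [537. -79.  81.] [638.  23. 119.]
dish 0.91 [203. 179.  34.  19.] [442. 313.   6.] [396. 251.  -3.] [491. 381.  15.]
fan 0.74 [246. 236.  70.  68.] [579. -55.  26.] [ 509. -114.   -2.] [645. 105.  99.]
pot_ochre 0.79 [186. 222.  17.  26.] [432.  58.  30.] [414.  50.  -2.] [447. 123.  46.]
pot_ochre 0.49 [247. 222.  50.  32.] [593. -39.  91.] [535. -79.  65.] [638.  25. 119.]
dropper_red 0.74 [186. 281.  12.  33.] [ 465. -173.   43.] [ 452. -177.    5.] [ 475. -163.   78.]
front_guard 0.83 [313. 284.  70.  34.] [ 718. -113.   11.] [ 662. -168.   -2.] [748. -74.  15.]
brush_wood 0.48 [228. 298.  56.   5.] [ 554. -170.    5.] [ 498. -174.   -0.] [ 599. -166.    8.]
```

View pics/s.png

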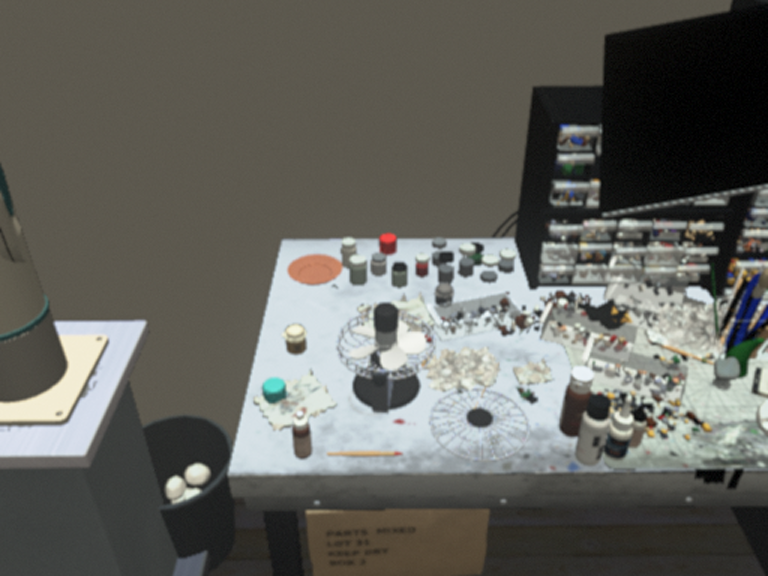

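The candidates for the nut in the 1.5× view are the black cap on the fan (386,318), the red cap (388,243) and the turquoise cap (273,389). I choose the black one, seated on the fan. I'll travel above it first and take the close crop from the wrist camera before reaching for it.

Call:
jog_arm:
  plan:
    - {"tx":0.2,"ty":-0.15,"tz":-0.2,"wz":-0.1,"claw":0}
    - {"tx":0.9,"ty":-0.7,"tz":-0.3,"wz":-0.85,"claw":0}
    - {"tx":0.9,"ty":-0.7,"tz":-0.3,"wz":-0.85,"claw":0}
    - {"tx":0.9,"ty":-0.7,"tz":-0.3,"wz":-0.85,"claw":0}
    - {"tx":0.9,"ty":-0.7,"tz":-0.3,"wz":-0.85,"claw":0}
    - {"tx":0.9,"ty":-0.7,"tz":-0.3,"wz":-0.85,"claw":0}
    - {"tx":0.9,"ty":-0.7,"tz":-0.3,"wz":-0.85,"claw":0}
    - {"tx":0.9,"ty":-0.7,"tz":-0.3,"wz":-0.85,"claw":0}
    - {"tx":0.9,"ty":-0.7,"tz":-0.3,"wz":-0.85,"claw":0}
    - {"tx":0.9,"ty":-0.7,"tz":-0.3,"wz":-0.85,"claw":0}
    - {"tx":0.9,"ty":-0.7,"tz":-0.3,"wz":-0.85,"claw":0}

```text
invalid input at $.plan[0]: expected keys tx, ty, tz, wx, wy, wz, claw
```

```bash
cat >> h.py <<'E'
def go(x,y,z,st=None):
    "tool-frame fractions to reach world x,y,z"
    st=st or ctrl.read_state()
    return np.round(rot(st['tool_rot']).T@(np.array([x,y,z])-st['eef_pos'])/300,4)
E
python3 - <<'E'
from h import *
s=ctrl.read_state();print(s['clock'],s['qpos'].round(2),s['eef_pos'],s['tool_rot'])
p=ctrl.get_image('wrist');print(np.array(p['hand_eye']).round(2),p['fx'])
print(go(582,-26,270))
E
```

```text
0.9 [ 1.16  0.63  0.04  1.52 -0.03  1.   -0.02] [ 222.7942832  -610.65647398  199.32478281] [ 3.14155525e+00 -2.09151848e-05  3.49779691e-01]
[[  -0.     -0.95   -0.3    75.8 ]
 [   1.     -0.     -0.      0.41]
 [   0.     -0.3     0.95 -174.67]
 [   0.      0.      0.      1.  ]] 278.5252514791884
[ 1.7927 -1.4206 -0.2356]
```

Call:
jog_arm:
  plan:
    - {"tx":0.2,"ty":-0.15,"tz":-0.2,"wx":0,"wy":0,"wz":-0.1,"claw":0}
    - {"tx":0.9,"ty":-0.7,"tz":-0.3,"wx":0,"wy":0,"wz":-0.85,"claw":0}
    - {"tx":0.9,"ty":-0.7,"tz":-0.3,"wx":0,"wy":0,"wz":-0.85,"claw":0}
    - {"tx":0.9,"ty":-0.7,"tz":-0.3,"wx":0,"wy":0,"wz":-0.85,"claw":0}
    - {"tx":0.9,"ty":-0.7,"tz":-0.3,"wx":0,"wy":0,"wz":-0.85,"claw":0}
    - {"tx":0.9,"ty":-0.7,"tz":-0.3,"wx":0,"wy":0,"wz":-0.85,"claw":0}
    - {"tx":0.9,"ty":-0.7,"tz":-0.3,"wx":0,"wy":0,"wz":-0.85,"claw":0}
    - {"tx":0.9,"ty":-0.7,"tz":-0.3,"wx":0,"wy":0,"wz":-0.85,"claw":0}
    - {"tx":0.9,"ty":-0.7,"tz":-0.3,"wx":0,"wy":0,"wz":-0.85,"claw":0}
    - {"tx":0.9,"ty":-0.7,"tz":-0.3,"wx":0,"wy":0,"wz":-0.85,"claw":0}
    - {"tx":0.9,"ty":-0.7,"tz":-0.3,"wx":0,"wy":0,"wz":-0.85,"claw":0}

```text
clock: 2.05
eef_pos: [404.1, -321.3, 289.3]
tool_rot: [-3.141, 0.0, 1.681]
force: [-0.6, -0.8, -0.5]
width: 85.1
gripper_force: 0.0
```

```bash
python3 - <<'E'
from h import *
s=ctrl.read_state();print(s['clock'],s['qpos'].round(2),s['eef_pos'],s['tool_rot'])
print(go(582,-26,270))
E
```

```text
2.05 [ 0.87  0.35 -0.35  1.75  0.14  1.06  0.58] [ 404.09824322 -321.2634107   289.28767767] [-3.14141604e+00  1.06435559e-04  1.68082387e+00]
[0.9132 0.6975 0.0641]
```

Call:
jog_arm:
  plan:
    - {"tx":0.91,"ty":0.7,"tz":0.06,"wx":0,"wy":0,"wz":-0.85,"claw":0}
    - {"tx":0.91,"ty":0.7,"tz":0.06,"wx":0,"wy":0,"wz":-0.85,"claw":0}
    - {"tx":0.91,"ty":0.7,"tz":0.06,"wx":0,"wy":0,"wz":-0.85,"claw":0}
    - {"tx":0.91,"ty":0.7,"tz":0.06,"wx":0,"wy":0,"wz":-0.85,"claw":0}
    - {"tx":0.91,"ty":0.7,"tz":0.06,"wx":0,"wy":0,"wz":-0.85,"claw":0}
    - {"tx":0.91,"ty":0.7,"tz":0.06,"wx":0,"wy":0,"wz":-0.85,"claw":0}
    - {"tx":0.91,"ty":0.7,"tz":0.06,"wx":0,"wy":0,"wz":-0.85,"claw":0}
    - {"tx":0.91,"ty":0.7,"tz":0.06,"wx":0,"wy":0,"wz":-0.85,"claw":0}
    - {"tx":0.91,"ty":0.7,"tz":0.06,"wx":0,"wy":0,"wz":-0.85,"claw":0}
    - {"tx":0.91,"ty":0.7,"tz":0.06,"wx":0,"wy":0,"wz":-0.85,"claw":0}
    - {"tx":0.91,"ty":0.7,"tz":0.06,"wx":0,"wy":0,"wz":-0.85,"claw":0}
    - {"tx":0.91,"ty":0.7,"tz":0.06,"wx":0,"wy":0,"wz":-0.85,"claw":0}

```text
clock: 3.25
eef_pos: [581.9, -26.5, 271.3]
tool_rot: [-3.141, -0.0, 3.016]
force: [-0.1, 0.1, 0.3]
width: 85.1
gripper_force: 0.0
```

```bash
cat >> h.py <<'E'
def circ(q,zl,zh):
    "fit circle xy to cloud points between heights"
    a=q[(q[:,2]>zl)&(q[:,2]<zh)]
    c,r=cv2.minEnclosingCircle(a[:,:2].astype(np.float32)); return np.round(c,1),round(r,1),len(a),np.round(a[:,2].mean(),1)
E
python3 - <<'E'
from h import *
s=ctrl.read_state();print(s['clock'],s['qpos'].round(2),s['eef_pos'],s['tool_rot'])
p=ctrl.get_image('wrist');W=cloud(p,s);save(p,'w1.png',None,1.5)
for t in ('nut','blade','fan'):
  for r in ctrl.trace(p,t)[:2]:
    q=W[r['pixels']&(p['depth']>0)];print(t,r['score'],np.round(r['extent']),np.percentile(q,[2,50,98],axis=0).round())
m=(abs(W[...,0]-582)<45)&(abs(W[...,1]+26)<45)
q=W[m]
print(circ(q,150,175)); print(circ(q[np.abs(q[:,0])>0],153,175))
E
```

```text
3.25 [ 0.45  0.54 -0.72  1.6   0.38  1.15  1.08] [581.92453679 -26.48217962 271.30753264] [-3.14118195e+00 -2.88539383e-05  3.01567511e+00]
nut 0.94 [223.  37.  28.  34.] [[394. -66.  12.]
 [411. -49.  33.]
 [427. -33.  35.]]
nut 0.66 [261. 178.  35.  35.] [[564. -42.  96.]
 [578. -24. 157.]
 [598.  -7. 159.]]
blade 0.57 [260. 166.  92.  86.] [[532. -77.  85.]
 [573. -28.  91.]
 [635.  28. 100.]]
fan 0.74 [259. 164. 141. 118.] [[ 510. -110.   -0.]
 [ 578.  -21.   76.]
 [ 678.   59.  101.]]
(array([581.7, -24.3]), 18.7, 859, np.float64(156.5))
(array([581.7, -24.3]), 18.4, 812, np.float64(156.8))
```

View pics/w1.png

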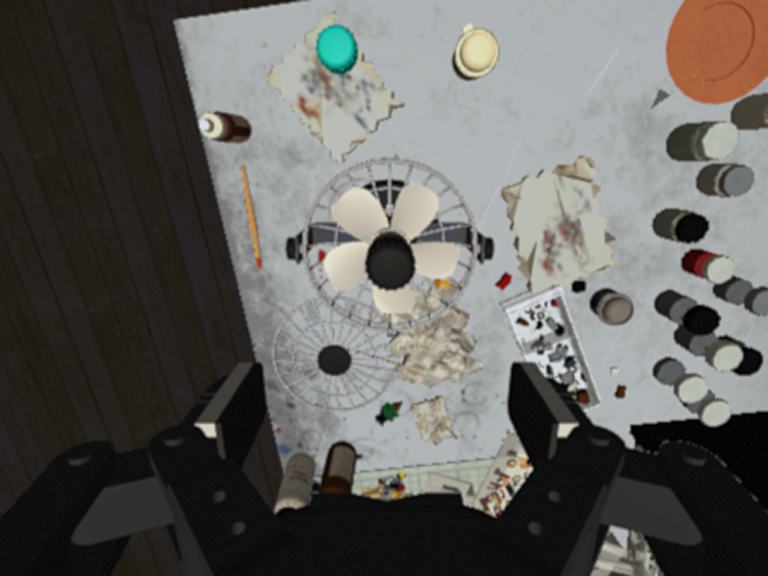

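The black nut is at (390,261), seated on the fan blade. The turquoise cap at (337,48) is the look-alike. The top circle's radius (18.4 mm) and height (157 mm) both match. I'll descend around the nut and check its centring between the fingers.

```bash
python3 - <<'E'
from h import *
print(go(581.7,-24.3,131))
E
```

```text
[0.0018 0.0054 0.4683]
```

Call:
jog_arm:
  plan:
    - {"tx":0.002,"ty":0.006,"tz":0.15,"wx":0,"wy":0,"wz":0,"claw":0}
    - {"tx":0.002,"ty":0.006,"tz":0.25,"wx":0,"wy":0,"wz":0,"claw":0}
    - {"tx":0.002,"ty":0.006,"tz":0.35,"wx":0,"wy":0,"wz":0,"claw":0}
    - {"tx":0.002,"ty":0.006,"tz":0.42,"wx":0,"wy":0,"wz":0,"claw":0}
    - {"tx":0.002,"ty":0.006,"tz":0.468,"wx":0,"wy":0,"wz":0,"claw":0.2}
    - {"tx":0.002,"ty":0.006,"tz":0.468,"wx":0,"wy":0,"wz":0,"claw":0.25}
    - {"tx":0.002,"ty":0.006,"tz":0.468,"wx":0,"wy":0,"wz":0,"claw":0.25}

```text
clock: 4.15
eef_pos: [582.2, -23.6, 131.6]
tool_rot: [3.141, 0.001, 3.02]
force: [-0.2, 0.0, 0.5]
width: 64.1
gripper_force: 0.0
```

```bash
python3 - <<'E'
from h import *
s=ctrl.read_state();print(s['clock'],s['qpos'].round(2),s['eef_pos'],s['tool_rot'],s['width'],s['force'])
p=ctrl.get_image('wrist');W=cloud(p,s);save(p,'w2.png',(130,80,390,280),3)
Rt=rot(s['tool_rot']); L=(W-s['eef_pos'])@Rt   # tool coords
for r in ctrl.trace(p,'nut')[:2]:
    print(r['score'],np.round(r['extent']))
d=p['depth']>0
n=L[d&(W[...,2]>152)&(W[...,2]<163)&(abs(L[...,0])<25)&(abs(L[...,1])<25)]
print('nut top tool xy',cv2.minEnclosingCircle(n[:,:2].astype(np.float32)),n[:,2].min())
f=L[d&(abs(L[...,1])<60)&(abs(L[...,1])>22)&(W[...,2]>135)&(W[...,2]<165)]
for sgn in(1,-1):
    g=f[f[:,1]*sgn>0]; print(sgn,len(g),np.percentile(g,[2,50,98],axis=0).round(1) if len(g) else '')
E
```

```text
4.15 [ 0.39  0.69 -0.64  1.77  0.52  0.86  0.96] [582.23088078 -23.62003632 131.58189792] [3.14127543e+00 1.01091608e-03 3.01995779e+00] 64.14509147859879 [-0.17663716  0.0199781   0.47310914]
0.73 [256. 230.  58.  65.]
0.55 [203.  14.  42.  27.]
nut top tool xy ((0.6837544441223145, -0.7633737921714783), 18.80704689025879) -28.241508482285255
1 0 
-1 0
```

View pics/w2.png

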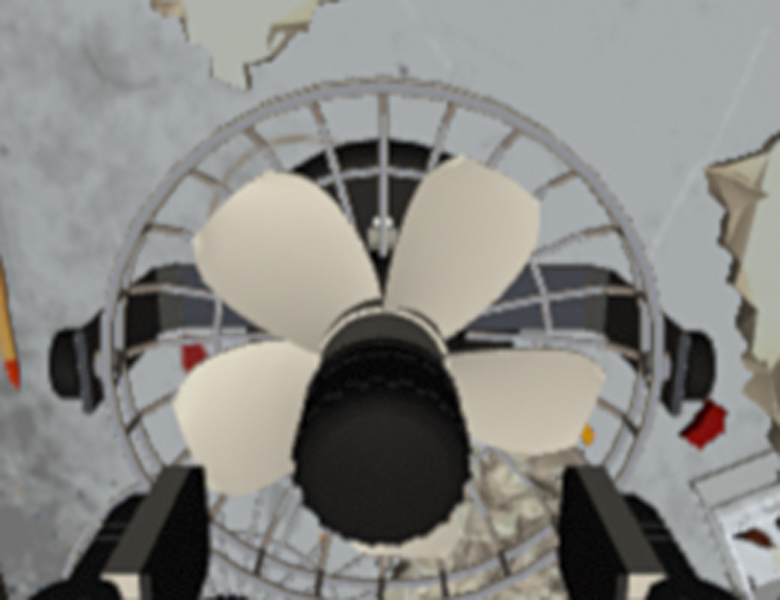

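The nut spans columns 298–470 (middle 384) and the finger pads' inner edges are at 208 and 563 (middle 385). It is centred to within about 0.5 mm, so I'll close.

Call:
jog_arm:
  plan:
    - {"tx":0,"ty":-0.002,"tz":0.008,"wx":0,"wy":0,"wz":0,"claw":0.5}
    - {"tx":0,"ty":-0.002,"tz":0.008,"wx":0,"wy":0,"wz":0,"claw":0.55}
    - {"tx":0,"ty":-0.002,"tz":0.008,"wx":0,"wy":0,"wz":0,"claw":0.6}
    - {"tx":0,"ty":-0.002,"tz":0.008,"wx":0,"wy":0,"wz":0,"claw":0.65}
    - {"tx":0,"ty":-0.002,"tz":0.008,"wx":0,"wy":0,"wz":0,"claw":0.7}
    - {"tx":0,"ty":-0.002,"tz":0.008,"wx":0,"wy":0,"wz":0,"claw":0.7}

```text
clock: 4.85
eef_pos: [581.6, -24.4, 128.6]
tool_rot: [3.142, 0.0, 3.02]
force: [0.5, -0.5, 1.1]
width: 25.5
gripper_force: 0.0
```

```bash
python3 - <<'E'
from h import *
s=ctrl.read_state();print(s['clock'],s['eef_pos'],s['width'],s['force'],s['gripper_force'])
p=ctrl.get_image('wrist');W=cloud(p,s);save(p,'w3.png',(130,120,390,320),3)
for r in ctrl.trace(p,'nut')[:2]: print(r['score'],np.round(r['extent']))
E
```

```text
4.85 [581.58676601 -24.4092429  128.56186246] 25.473933014454474 [ 0.51461187 -0.47076848  1.08565102] 0.0
0.93 [204.  13.  39.  24.]
0.62 [260. 232.  59.  69.]
```

View pics/w3.png

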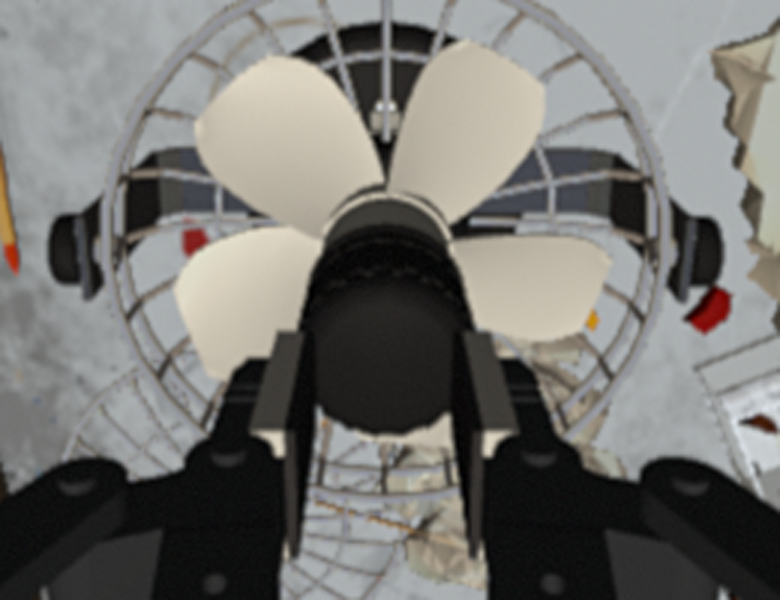

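```bash
python3 - <<'E'
from h import *
s=ctrl.read_state()
p=ctrl.get_image('wrist');W=cloud(p,s)
L=(W-s['eef_pos'])@rot(s['tool_rot'])
for c,r in [(285,340),(285,380),(285,420),(268,445),(490,340),(490,380),(492,420),(385,300),(385,360),(385,410)]:
    u,v=130+c//3,120+r//3
    print((c,r),p['depth'][v,u],L[v,u].round(1),W[v,u].round(1))
E
```

```text
(285, 340) 148.12125 [ 11.3 -17.8 -39.9] [568.2 -40.7 168.4]
(285, 380) 133.84889 [ 11.6 -16.2 -54.8] [568.1 -39.1 183.3]
(285, 420) 122.91372 [ 11.  -14.9 -66.4] [568.8 -37.9 194.9]
(268, 445) 114.633484 [ 12.3 -16.4 -74.7] [567.3 -39.2 203.2]
(490, 340) 148.70166 [ 11.   18.4 -39.4] [572.9  -4.8 167.9]
(490, 380) 135.21133 [ 10.9  16.7 -53.6] [572.7  -6.5 182.1]
(492, 420) 121.48705 [ 11.8  15.3 -67.7] [571.7  -7.7 196.2]
(385, 300) 159.12991 [ 13.5  -0.3 -27.7] [568.1 -23.  156.2]
(385, 360) 160.5084 [  1.9  -0.3 -29.9] [579.6 -24.4 158.4]
(385, 410) 165.70538 [ -9.6  -0.3 -28. ] [591.  -25.8 156.5]
```

```bash
python3 - <<'E'
from h import *
s=ctrl.read_state()
p=ctrl.get_image('wrist');W=cloud(p,s)
L=(W-s['eef_pos'])@rot(s['tool_rot'])
m=(p['depth']>0)&(abs(L[...,0]-11)<2.5)&(L[...,2]<-31)&(L[...,2]>-90)&(abs(L[...,1])<40)
for sg in (1,-1):
    q=L[m&(L[...,1]*sg>0)]
    for a in range(-90,-30,5):
        k=q[(q[:,2]>=a)&(q[:,2]<a+5)]
        if len(k): print(sg,a,len(k),k[:,1].min().round(1),k[:,1].max().round(1),k[:,2].max().round(1))
E
```

```text
1 -90 529 12.5 40.0 -85.0
1 -85 388 13.2 39.9 -80.0
1 -80 239 13.8 39.9 -75.0
1 -75 86 12.4 26.1 -70.0
1 -70 125 12.1 18.9 -65.1
1 -65 94 12.1 18.8 -60.0
1 -60 79 12.1 18.8 -55.0
1 -55 67 12.2 18.7 -50.0
1 -50 64 12.1 18.9 -45.0
1 -45 58 12.1 19.0 -40.1
1 -40 46 12.2 18.7 -35.3
1 -35 3 14.1 15.1 -33.9
-1 -90 509 -40.0 -13.8 -85.0
-1 -85 355 -39.7 -14.4 -80.0
-1 -80 237 -39.9 -15.0 -75.1
-1 -75 74 -26.2 -14.1 -70.0
-1 -70 131 -20.0 -13.3 -65.0
-1 -65 89 -20.1 -13.3 -60.0
-1 -60 80 -20.1 -13.3 -55.2
-1 -55 68 -19.8 -13.4 -50.0
-1 -50 66 -19.8 -13.3 -45.0
-1 -45 59 -19.9 -13.3 -40.2
-1 -40 46 -19.8 -13.3 -35.0
-1 -35 2 -19.0 -14.1 -34.5
```

The finger tips stand about 35 mm short of the reported TCP (depth along the pads ends at tool z −35). The fingers closed above the nut and touched nothing. I'll open, go lower by that amount and regrip.

Call:
jog_arm:
  plan:
    - {"tx":0.002,"ty":0.001,"tz":0,"wx":0,"wy":0,"wz":0,"claw":0.3}
    - {"tx":0.002,"ty":0.001,"tz":0,"wx":0,"wy":0,"wz":0,"claw":0.3}
    - {"tx":0.002,"ty":0.001,"tz":0.0,"wx":0,"wy":0,"wz":0,"claw":0.3}
    - {"tx":0.002,"ty":0.001,"tz":0.04,"wx":0,"wy":0,"wz":0,"claw":0.3}
    - {"tx":0.002,"ty":0.001,"tz":0.08,"wx":0,"wy":0,"wz":0,"claw":0.3}
    - {"tx":0.002,"ty":0.001,"tz":0.11,"wx":0,"wy":0,"wz":0,"claw":0.4}
    - {"tx":0.002,"ty":0.001,"tz":0.11,"wx":0,"wy":0,"wz":0,"claw":0.5}
    - {"tx":0.002,"ty":0.001,"tz":0.11,"wx":0,"wy":0,"wz":0,"claw":0.5}

```text
clock: 5.85
eef_pos: [580.8, -23.9, 95.0]
tool_rot: [3.141, -0.001, 3.02]
force: [0.4, -0.5, 0.9]
width: 42.3
gripper_force: 0.0
```

```bash
cat >> h.py <<'E'
def fingers():
    "finger tip z and inner faces (tool coords), cloud"
    s=ctrl.read_state(); p=ctrl.get_image('wrist');W=cloud(p,s)
    L=(W-s['eef_pos'])@rot(s['tool_rot'])
    m=(p['depth']>0)&(abs(L[...,0]-11.3)<2)&(L[...,2]<-20)&(L[...,2]>-70)&(abs(L[...,1])<45)
    out=[]
    for sg in (1,-1):
        q=L[m&(L[...,1]*sg>5)]; k=q[q[:,2]<-50]
        out.append((np.percentile(k[:,1]*sg,1).round(1)*sg, np.percentile(q[:,2],99).round(1)))
    return s,p,W,L,out
E
python3 - <<'E'
from h import *
s,p,W,L,o=fingers(); print(s['eef_pos'],s['width'],s['force'],o)
m=(p['depth']>0)&(abs(W[...,2]-157)<4.5)&(np.hypot(L[...,0],L[...,1])<24)
print(cv2.minEnclosingCircle(L[m][:,:2].astype(np.float32)))
E
```

```text
[580.76998328 -23.88038924  95.01256279] 42.322144961252384 [ 0.35012413 -0.51276431  0.91565537] [(np.float64(5.1), np.float64(-22.3)), (np.float64(-5.4), np.float64(-22.8))]
((0.4944426119327545, -0.21387231349945068), 23.95218276977539)
```

Call:
jog_arm:
  plan:
    - {"tx":0,"ty":0,"tz":0,"wx":0,"wy":0,"wz":0,"claw":0.56}
    - {"tx":0,"ty":0,"tz":0,"wx":0,"wy":0,"wz":0,"claw":0.6}
    - {"tx":0,"ty":0,"tz":0,"wx":0,"wy":0,"wz":0,"claw":0.65}
    - {"tx":0,"ty":0,"tz":0,"wx":0,"wy":0,"wz":0,"claw":0.65}

```text
clock: 6.3
eef_pos: [581.4, -23.9, 96.1]
tool_rot: [3.141, 0.001, 3.02]
force: [-0.3, -0.1, 3.5]
width: 34.0
gripper_force: 59.4
```

Call:
jog_arm:
  plan:
    - {"tx":0,"ty":0,"tz":-0.001,"wx":0,"wy":0,"wz":0.05,"claw":0.65}
    - {"tx":0,"ty":0,"tz":-0.002,"wx":0,"wy":0,"wz":0.1,"claw":0.65}
    - {"tx":0,"ty":0,"tz":-0.002,"wx":0,"wy":0,"wz":0.15,"claw":0.65}
    - {"tx":0,"ty":0,"tz":-0.003,"wx":0,"wy":0,"wz":0.2,"claw":0.65}
    - {"tx":0,"ty":0,"tz":-0.003,"wx":0,"wy":0,"wz":0.2,"claw":0.65}

```text
clock: 6.8
eef_pos: [580.9, -24.2, 96.4]
tool_rot: [-3.141, 0.0, 2.706]
force: [0.0, 0.1, -0.9]
width: 33.7
gripper_force: 59.6
```

```bash
python3 - <<'E'
from h import *
s=ctrl.read_state();print(s['eef_pos'],s['tool_rot'],s['qpos'].round(2),s['force'],s['torque'])
E
```

```text
[580.92690202 -24.15007938  96.43361385] [-3.14114567e+00  1.69990275e-04  2.70581222e+00] [ 0.32  0.71 -0.52  1.8   0.49  0.76  0.68] [ 0.03267321  0.11206307 -0.9003339 ] [-0.02573362 -0.02409781 -0.0524202 ]
```

Call:
jog_arm:
  plan:
    - {"tx":0,"ty":0,"tz":0,"wx":0,"wy":0,"wz":0.06,"claw":0.65}
    - {"tx":0,"ty":0,"tz":-0.001,"wx":0,"wy":0,"wz":0.12,"claw":0.65}
    - {"tx":0,"ty":0,"tz":-0.001,"wx":0,"wy":0,"wz":0.18,"claw":0.65}
    - {"tx":0,"ty":0,"tz":-0.001,"wx":0,"wy":0,"wz":0.25,"claw":0.65}
    - {"tx":0,"ty":0,"tz":-0.001,"wx":0,"wy":0,"wz":0.25,"claw":0.65}

```text
clock: 7.3
eef_pos: [581.0, -23.9, 96.7]
tool_rot: [-3.141, 0.0, 2.315]
force: [0.6, -0.0, -0.3]
width: 34.1
gripper_force: 59.6
```

Call:
jog_arm:
  plan:
    - {"tx":0,"ty":0,"tz":0,"wx":0,"wy":0,"wz":0.06,"claw":0.65}
    - {"tx":0,"ty":0,"tz":0,"wx":0,"wy":0,"wz":0.12,"claw":0.65}
    - {"tx":0,"ty":0,"tz":-0.001,"wx":0,"wy":0,"wz":0.18,"claw":0.65}
    - {"tx":0,"ty":0,"tz":-0.001,"wx":0,"wy":0,"wz":0.25,"claw":0.65}
    - {"tx":0,"ty":0,"tz":-0.001,"wx":0,"wy":0,"wz":0.25,"claw":0.65}

```text
clock: 7.8
eef_pos: [581.3, -23.8, 97.2]
tool_rot: [3.141, 0.0, 1.924]
force: [-0.2, -0.1, 1.6]
width: 33.9
gripper_force: 59.6
```

Call:
jog_arm:
  plan:
    - {"tx":0,"ty":0,"tz":-0.001,"wx":0,"wy":0,"wz":0.06,"claw":0.65}
    - {"tx":0,"ty":0,"tz":-0.001,"wx":0,"wy":0,"wz":0.12,"claw":0.65}
    - {"tx":0,"ty":0,"tz":-0.002,"wx":0,"wy":0,"wz":0.18,"claw":0.65}
    - {"tx":0,"ty":0,"tz":-0.002,"wx":0,"wy":0,"wz":0.25,"claw":0.65}
    - {"tx":0,"ty":0,"tz":-0.002,"wx":0,"wy":0,"wz":0.25,"claw":0.65}

```text
clock: 8.3
eef_pos: [581.2, -23.9, 97.9]
tool_rot: [3.141, 0.0, 1.532]
force: [0.3, -0.5, 3.0]
width: 33.9
gripper_force: 59.6
```

Call:
jog_arm:
  plan:
    - {"tx":0,"ty":0,"tz":-0.001,"wx":0,"wy":0,"wz":0.06,"claw":0.65}
    - {"tx":0,"ty":0,"tz":-0.002,"wx":0,"wy":0,"wz":0.12,"claw":0.65}
    - {"tx":0,"ty":0,"tz":-0.003,"wx":0,"wy":0,"wz":0.18,"claw":0.65}
    - {"tx":0,"ty":0,"tz":-0.004,"wx":0,"wy":0,"wz":0.25,"claw":0.65}
    - {"tx":0,"ty":0,"tz":-0.004,"wx":0,"wy":0,"wz":0.25,"claw":0.65}

```text
clock: 8.8
eef_pos: [580.8, -23.8, 98.7]
tool_rot: [-3.141, 0.0, 1.14]
force: [0.2, 0.4, 1.1]
width: 33.8
gripper_force: 59.6
```

Call:
jog_arm:
  plan:
    - {"tx":0,"ty":0,"tz":-0.001,"wx":0,"wy":0,"wz":0.06,"claw":0.65}
    - {"tx":0,"ty":0,"tz":-0.001,"wx":0,"wy":0,"wz":0.12,"claw":0.65}
    - {"tx":0,"ty":0,"tz":-0.002,"wx":0,"wy":0,"wz":0.18,"claw":0.65}
    - {"tx":0,"ty":0,"tz":-0.003,"wx":0,"wy":0,"wz":0.25,"claw":0.65}
    - {"tx":0,"ty":0,"tz":-0.003,"wx":0,"wy":0,"wz":0.25,"claw":0.65}

```text
clock: 9.3
eef_pos: [580.9, -23.6, 99.6]
tool_rot: [-3.141, 0.0, 0.748]
force: [0.6, 1.7, 1.0]
width: 34.6
gripper_force: 59.6
```

Call:
jog_arm:
  plan:
    - {"tx":0,"ty":0,"tz":-0.001,"wx":0,"wy":0,"wz":0.06,"claw":0.65}
    - {"tx":0,"ty":0,"tz":-0.001,"wx":0,"wy":0,"wz":0.12,"claw":0.65}
    - {"tx":0,"ty":0,"tz":-0.002,"wx":0,"wy":0,"wz":0.18,"claw":0.65}
    - {"tx":0,"ty":0,"tz":-0.003,"wx":0,"wy":0,"wz":0.25,"claw":0.65}
    - {"tx":0,"ty":0,"tz":-0.003,"wx":0,"wy":0,"wz":0.25,"claw":0.65}

```text
clock: 9.8
eef_pos: [581.1, -23.4, 100.5]
tool_rot: [-3.141, -0.0, 0.356]
force: [0.6, 1.8, 1.3]
width: 33.8
gripper_force: 59.7
```

```bash
python3 - <<'E'
from h import *
s=ctrl.read_state();print(s['eef_pos'],s['tool_rot'],s['qpos'].round(2),s['force'],s['torque'])
E
```

```text
[581.11627586 -23.4028847  100.51600661] [-3.14123169e+00 -8.70709484e-05  3.55696489e-01] [-0.1   0.66  0.14  1.81 -0.14  0.68 -1.09] [0.64244444 1.8325291  1.34236049] [ 0.34120777 -0.20693382  0.02441881]
```

Call:
jog_arm:
  plan:
    - {"tx":0,"ty":0,"tz":-0.001,"wx":0,"wy":0,"wz":0.06,"claw":0.65}
    - {"tx":0,"ty":0,"tz":-0.001,"wx":0,"wy":0,"wz":0.12,"claw":0.65}
    - {"tx":0,"ty":0,"tz":-0.002,"wx":0,"wy":0,"wz":0.18,"claw":0.65}
    - {"tx":0,"ty":0,"tz":-0.003,"wx":0,"wy":0,"wz":0.25,"claw":0.65}
    - {"tx":0,"ty":0,"tz":-0.003,"wx":0,"wy":0,"wz":0.25,"claw":0.65}

```text
clock: 10.3
eef_pos: [581.4, -23.7, 101.5]
tool_rot: [-3.142, -0.0, -0.037]
force: [1.6, 2.1, 1.7]
width: 34.2
gripper_force: 59.7
```

Call:
jog_arm:
  plan:
    - {"tx":0,"ty":0,"tz":-0.001,"wx":0,"wy":0,"wz":0.06,"claw":0.65}
    - {"tx":0,"ty":0,"tz":-0.001,"wx":0,"wy":0,"wz":0.12,"claw":0.65}
    - {"tx":0,"ty":0,"tz":-0.002,"wx":0,"wy":0,"wz":0.18,"claw":0.65}
    - {"tx":0,"ty":0,"tz":-0.003,"wx":0,"wy":0,"wz":0.25,"claw":0.65}
    - {"tx":0,"ty":0,"tz":-0.003,"wx":0,"wy":0,"wz":0.25,"claw":0.65}

```text
clock: 10.8
eef_pos: [581.4, -23.9, 102.5]
tool_rot: [-3.142, -0.001, -0.43]
force: [2.1, 1.7, 1.3]
width: 34.3
gripper_force: 59.8
```

Call:
jog_arm:
  plan:
    - {"tx":0,"ty":0,"tz":-0.002,"wx":0,"wy":0,"wz":0.0,"claw":0.65}
    - {"tx":0,"ty":0,"tz":-0.004,"wx":0,"wy":0,"wz":0,"claw":0.65}
    - {"tx":0,"ty":0,"tz":-0.005,"wx":0,"wy":0,"wz":0,"claw":0.65}
    - {"tx":0,"ty":0,"tz":-0.005,"wx":0,"wy":0,"wz":0,"claw":0.65}

```text
clock: 11.2
eef_pos: [581.0, -24.6, 103.9]
tool_rot: [3.141, -0.0, -0.435]
force: [1.6, -1.5, -1.3]
width: 34.3
gripper_force: 59.7
```

Call:
jog_arm:
  plan:
    - {"tx":0,"ty":0,"tz":-0.002,"wx":0,"wy":0,"wz":0.0,"claw":0.65}
    - {"tx":0,"ty":0,"tz":-0.004,"wx":0,"wy":0,"wz":0,"claw":0.65}
    - {"tx":0,"ty":0,"tz":-0.006,"wx":0,"wy":0,"wz":0,"claw":0.65}
    - {"tx":0,"ty":0,"tz":-0.006,"wx":0,"wy":0,"wz":0,"claw":0.65}

```text
clock: 11.6
eef_pos: [581.0, -24.3, 105.9]
tool_rot: [3.141, -0.0, -0.436]
force: [1.7, -0.3, 0.6]
width: 34.2
gripper_force: 59.8
```

Call:
jog_arm:
  plan:
    - {"tx":0,"ty":0,"tz":-0.02,"wx":0,"wy":0,"wz":0.0,"claw":0.65}
    - {"tx":0,"ty":0,"tz":-0.04,"wx":0,"wy":0,"wz":0,"claw":0.65}
    - {"tx":0,"ty":0,"tz":-0.07,"wx":0,"wy":0,"wz":0,"claw":0.65}
    - {"tx":0,"ty":0,"tz":-0.1,"wx":0,"wy":0,"wz":0,"claw":0.65}
    - {"tx":0,"ty":0,"tz":-0.2,"wx":0,"wy":0,"wz":0,"claw":0.65}
    - {"tx":0,"ty":0,"tz":-0.3,"wx":0,"wy":0,"wz":0,"claw":0.65}
    - {"tx":0,"ty":0,"tz":-0.33,"wx":0,"wy":0,"wz":0,"claw":0.65}
    - {"tx":0,"ty":0,"tz":-0.33,"wx":0,"wy":0,"wz":0,"claw":0.65}

```text
clock: 12.4
eef_pos: [581.9, -24.0, 206.4]
tool_rot: [-3.14, -0.003, -0.435]
force: [-0.7, 0.8, -1.0]
width: 33.8
gripper_force: 59.9
```

```bash
python3 - <<'E'
from h import *
s=ctrl.read_state();print(s['clock'],s['eef_pos'],s['tool_rot'],s['qpos'].round(2),s['force'],s['width'])
p=ctrl.get_image('scene');W=cloud(p);w=ctrl.get_image('wrist')
cv2.imwrite('pics/x1.png',np.hstack([cv2.resize(p['img'][100:320,130:380,::-1],(400,352),interpolation=2),cv2.resize(w['img'][...,::-1],(400,352))]))
for t in('dish','pot_ochre'):
  r=ctrl.trace(p,t)[0]; q=W[r['pixels']&(p['depth']>0)]; print(t,r['score'],circ(q,-5,60))
d=(p['depth']>0)&(W[...,2]>11)&(W[...,2]<22)&(np.hypot(W[...,0]-442,W[...,1]-308)<70)
print('rim',cv2.minEnclosingCircle(W[d][:,:2].astype(np.float32)),d.sum())
d=(p['depth']>0)&(abs(W[...,0]-435)<60)&(abs(W[...,1]-190)<60); print('bare',np.percentile(W[d][:,2],[1,50,99]))
E
```

```text
12.4 [581.85712222 -23.98017343 206.43793089] [-3.13989150e+00 -2.75133795e-03 -4.35379367e-01] [-0.29  0.55  0.44  1.72 -0.28  0.93 -1.74] [-0.71818703  0.79962597 -1.01300481] 33.778109998400964
dish 0.94 (array([446.1, 315.1]), 66.8, 596, np.float64(10.4))
pot_ochre 0.77 (array([424.1, 102.3]), 48.6, 246, np.float64(33.0))
rim ((450.2634582519531, 304.1731262207031), 61.44733428955078) 286
bare [-741.56249142    1.7410936     5.17518982]
```

View pics/x1.png

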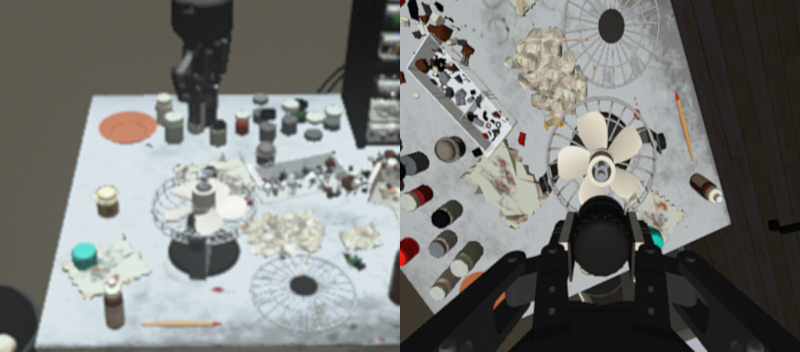

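Call:
jog_arm:
  plan:
    - {"tx":-0.88,"ty":-0.8,"tz":0,"wx":0,"wy":0,"wz":-0.28,"claw":0.65}
    - {"tx":-0.88,"ty":-0.8,"tz":0,"wx":0,"wy":0,"wz":-0.28,"claw":0.65}
    - {"tx":-0.88,"ty":-0.8,"tz":0,"wx":0,"wy":0,"wz":-0.28,"claw":0.65}
    - {"tx":-0.88,"ty":-0.8,"tz":0,"wx":0,"wy":0,"wz":-0.28,"claw":0.65}
    - {"tx":-0.88,"ty":-0.8,"tz":0,"wx":0,"wy":0,"wz":-0.28,"claw":0.65}
    - {"tx":-0.88,"ty":-0.8,"tz":0,"wx":0,"wy":0,"wz":-0.28,"claw":0.65}
    - {"tx":-0.88,"ty":-0.8,"tz":0,"wx":0,"wy":0,"wz":-0.28,"claw":0.65}
    - {"tx":-0.88,"ty":-0.8,"tz":0,"wx":0,"wy":0,"wz":-0.28,"claw":0.65}
    - {"tx":-0.88,"ty":-0.8,"tz":0,"wx":0,"wy":0,"wz":-0.28,"claw":0.65}
    - {"tx":-0.88,"ty":-0.8,"tz":0,"wx":0,"wy":0,"wz":-0.28,"claw":0.65}

```text
clock: 13.6
eef_pos: [443.2, 303.2, 204.0]
tool_rot: [3.14, 0.001, 0.003]
force: [-0.2, -0.3, -0.0]
width: 34.0
gripper_force: 59.9
```

```bash
python3 - <<'E'
from h import *
s=ctrl.read_state();print(s['clock'],s['eef_pos'],s['tool_rot'],s['qpos'].round(2),s['force'],s['width'])
p=ctrl.get_image('wrist');W=cloud(p,s);save(p,'w4.png',None,1.5)
r=ctrl.trace(p,'dish')
if r:
  r=r[0];m=r['pixels']&(p['depth']>0);q=W[m];print(r['score'],r['extent'],np.percentile(q,[2,50,98],axis=0).round(1))
  L=(W-s['eef_pos'])@rot(s['tool_rot'])
  c=q[q[:,2]>-5];c=c[c[:,2]<25]; print(cv2.minEnclosingCircle(c[:,:2].astype(np.float32)))
  h,_=cv2.findContours(r['pixels'].astype(np.uint8),0,1); h=max(h,key=cv2.contourArea); print(cv2.fitEllipse(cv2.convexHull(h)))
L=(W-s['eef_pos'])@rot(s['tool_rot'])
m=(p['depth']>0)&(np.hypot(L[...,0],L[...,1])<22)&(L[...,2]>-80)&(L[...,2]<-20);print(np.percentile(L[m],[2,50,98],axis=0))
d=(p['depth']>0)&(abs(W[...,0]-435)<60)&(abs(W[...,1]-190)<60)&(abs(W[...,2])<100); print('desk',d.sum(),np.percentile(W[d][:,2],[1,50,99]))
E
```

```text
13.6 [443.23531006 303.17405658 204.02932868] [3.13953241e+00 6.21954293e-04 2.69344183e-03] [-0.87  0.48  0.31  1.83 -0.19  0.86 -2.03] [-0.1642024  -0.32052051 -0.00171564] 34.01865086999052
0.83 [258.8, 161.2, 79.8, 80.9] [[394.  252.3   2.5]
 [443.3 301.8   8.6]
 [492.3 351.2  16.6]]
((439.4213562011719, 301.7477722167969), 57.99401092529297)
((258.0218505859375, 162.74966430664062), (81.3226318359375, 82.65148162841797), 90.75349426269531)
[[-13.53229684 -18.32507661 -72.33197336]
 [  6.66004851   0.19867297 -60.51824257]
 [ 17.09115421  19.0192201  -30.6476523 ]]
desk 7261 [-1.64565348  0.12150826  7.32357938]
```

View pics/w4.png

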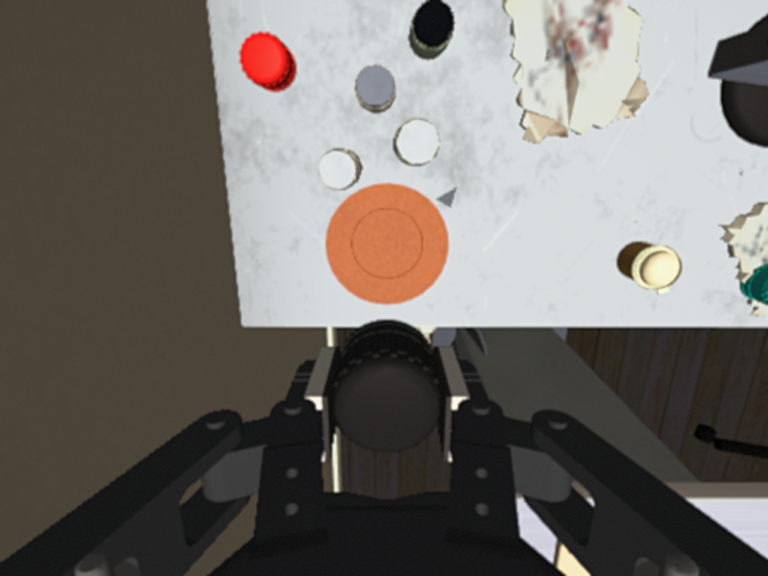

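Call:
jog_arm:
  plan:
    - {"tx":0,"ty":0.005,"tz":0.15,"wx":0,"wy":0,"wz":0,"claw":0.65}
    - {"tx":0,"ty":0.005,"tz":0.3,"wx":0,"wy":0,"wz":0,"claw":0.65}
    - {"tx":0,"ty":0.005,"tz":0.45,"wx":0,"wy":0,"wz":0,"claw":0.65}
    - {"tx":0,"ty":0.005,"tz":0.55,"wx":0,"wy":0,"wz":0,"claw":0.65}
    - {"tx":0,"ty":0.005,"tz":0.65,"wx":0,"wy":0,"wz":0,"claw":0.65}
    - {"tx":0,"ty":0.005,"tz":0.7,"wx":0,"wy":0,"wz":0,"claw":0.65}
    - {"tx":0,"ty":0.005,"tz":0.72,"wx":0,"wy":0,"wz":0,"claw":0.65}
    - {"tx":0,"ty":0.005,"tz":0.735,"wx":0,"wy":0,"wz":0,"claw":0.65}
    - {"tx":0,"ty":0.005,"tz":0.74,"wx":0,"wy":0,"wz":0,"claw":0.65}
    - {"tx":0,"ty":0.005,"tz":0.745,"wx":0,"wy":0,"wz":0,"claw":0.65}
    - {"tx":0,"ty":0.005,"tz":0.745,"wx":0,"wy":0,"wz":0,"claw":0.65}

```text
clock: 14.8
eef_pos: [443.4, 303.7, -18.2]
tool_rot: [-3.141, -0.001, 0.004]
force: [-0.2, -0.9, -0.1]
width: 34.1
gripper_force: 59.9
```

Call:
jog_arm:
  plan:
    - {"tx":0,"ty":0.004,"tz":0.005,"wx":0,"wy":0,"wz":0,"claw":0.65}
    - {"tx":0,"ty":0.004,"tz":0.01,"wx":0,"wy":0,"wz":0,"claw":0.65}
    - {"tx":0,"ty":0.004,"tz":0.013,"wx":0,"wy":0,"wz":0,"claw":0.65}
    - {"tx":0,"ty":0.004,"tz":0.013,"wx":0,"wy":0,"wz":0,"claw":0.65}

```text
clock: 15.2
eef_pos: [442.9, 302.2, -22.8]
tool_rot: [3.142, 0.0, 0.004]
force: [0.1, -0.4, 0.1]
width: 33.8
gripper_force: 59.9
```

Call:
jog_arm:
  plan:
    - {"tx":0,"ty":0,"tz":0.002,"wx":0,"wy":0,"wz":0,"claw":0.65}
    - {"tx":0,"ty":0,"tz":0.004,"wx":0,"wy":0,"wz":0,"claw":0.65}
    - {"tx":0,"ty":0,"tz":0.004,"wx":0,"wy":0,"wz":0,"claw":0.65}

```text
clock: 15.5
eef_pos: [443.0, 302.3, -23.8]
tool_rot: [-3.141, -0.0, 0.004]
force: [-1.2, -0.4, 1.6]
width: 34.2
gripper_force: 60.2
```

Call:
jog_arm:
  plan:
    - {"tx":0,"ty":0,"tz":0.002,"wx":0,"wy":0,"wz":0,"claw":0.65}
    - {"tx":0,"ty":0,"tz":0.002,"wx":0,"wy":0,"wz":0,"claw":0.65}

```text
clock: 15.7
eef_pos: [443.0, 302.3, -23.8]
tool_rot: [-3.141, -0.0, 0.004]
force: [-1.0, -0.1, 7.0]
width: 33.8
gripper_force: 60.8
```

Call:
jog_arm:
  plan:
    - {"tx":0,"ty":0,"tz":0.001,"wx":0,"wy":0,"wz":0,"claw":0.56}
    - {"tx":0,"ty":0,"tz":0.001,"wx":0,"wy":0,"wz":0,"claw":0.5}
    - {"tx":0,"ty":0,"tz":0,"wx":0,"wy":0,"wz":0,"claw":0.45}
    - {"tx":0,"ty":0,"tz":0,"wx":0,"wy":0,"wz":0,"claw":0.45}
    - {"tx":0,"ty":0,"tz":-0.04,"wx":0,"wy":0,"wz":0,"claw":0.4}
    - {"tx":0,"ty":0,"tz":-0.1,"wx":0,"wy":0,"wz":0,"claw":0.3}
    - {"tx":0,"ty":0,"tz":-0.2,"wx":0,"wy":0,"wz":0,"claw":0.3}
    - {"tx":0,"ty":0,"tz":-0.35,"wx":0,"wy":0,"wz":0,"claw":0.3}
    - {"tx":0,"ty":0,"tz":-0.5,"wx":0,"wy":0,"wz":0,"claw":0.3}
    - {"tx":0,"ty":0,"tz":-0.65,"wx":0,"wy":0,"wz":0,"claw":0.3}
    - {"tx":0,"ty":0,"tz":-0.8,"wx":0,"wy":0,"wz":0,"claw":0.3}
    - {"tx":0,"ty":0,"tz":-0.8,"wx":0,"wy":0,"wz":0,"claw":0.3}

```text
clock: 16.9
eef_pos: [446.6, 304.1, 222.3]
tool_rot: [-3.134, -0.01, 0.004]
force: [0.6, 0.6, -0.1]
width: 59.5
gripper_force: 0.0
```

```bash
python3 - <<'E'
from h import *
s=ctrl.read_state();print(s['clock'],s['eef_pos'],s['tool_rot'],s['qpos'].round(2),s['width'])
p=ctrl.get_image('wrist');W=cloud(p,s)
r=ctrl.trace(p,'dish')[0];q=W[r['pixels']&(p['depth']>0)];print('dish',r['score'],np.percentile(q,[2,50,98],axis=0).round(1))
d=(p['depth']>0)&(np.hypot(W[...,0]-443,W[...,1]-302)<30)
print('nut',circ(W[d],28,48))
# nominal hub/fan location; move back over
print(go(581.5,-24,200))
d=(p['depth']>0)&(abs(W[...,0]-435)<70)&(abs(W[...,1]-182)<66); print('bare',d.sum(),np.percentile(W[d][:,2],[0,1,50,99,100]).round(1))
p=ctrl.get_image('scene');W=cloud(p)
for r in ctrl.trace(p,'pot_ochre')[:1]: q=W[r['pixels']];print(np.percentile(q,[5,50,95],axis=0).round())
E
```

```text
16.9 [446.61216921 304.14633525 222.31683069] [-3.13377345 -0.01016767  0.00375585] [-0.88  0.45  0.33  1.82 -0.19  0.89 -2.03] 59.48902067941334
dish 0.84 [[393.3 252.4   2.7]
 [445.5 302.2   9.4]
 [492.6 351.8  17. ]]
nut (array([441.8, 301.9]), 18.6, 588, np.float64(36.4))
[0.4563 1.0907 0.0557]
bare 12157 [ -2.7  -1.6   0.5 345.2 347.1]
[[415.  56.   6.]
 [430.  62.  36.]
 [444.  79.  49.]]
```

Call:
jog_arm:
  plan:
    - {"tx":0.4,"ty":0.96,"tz":0.05,"wx":0,"wy":0,"wz":0,"claw":0.3}
    - {"tx":0.4,"ty":0.96,"tz":0.05,"wx":0,"wy":0,"wz":0,"claw":0.3}
    - {"tx":0.4,"ty":0.96,"tz":0.05,"wx":0,"wy":0,"wz":0,"claw":0.3}
    - {"tx":0.4,"ty":0.96,"tz":0.05,"wx":0,"wy":0,"wz":0,"claw":0.3}
    - {"tx":0.4,"ty":0.96,"tz":0.05,"wx":0,"wy":0,"wz":0,"claw":0.3}
    - {"tx":0.4,"ty":0.96,"tz":0.05,"wx":0,"wy":0,"wz":0,"claw":0.3}
    - {"tx":0.4,"ty":0.96,"tz":0.05,"wx":0,"wy":0,"wz":0,"claw":0.3}
    - {"tx":0.4,"ty":0.96,"tz":0.05,"wx":0,"wy":0,"wz":0,"claw":0.3}
    - {"tx":0.4,"ty":0.96,"tz":0.05,"wx":0,"wy":0,"wz":0,"claw":0.3}

```text
clock: 18.0
eef_pos: [562.9, 16.4, 199.2]
tool_rot: [-3.14, 0.003, 0.005]
force: [0.2, 0.4, 0.2]
width: 60.2
gripper_force: 0.0
```

```bash
python3 - <<'E'
from h import *
s=ctrl.read_state();print(s['clock'],s['eef_pos'],s['tool_rot'],s['width'])
p=ctrl.get_image('wrist');W=cloud(p,s)
d=(p['depth']>0)&(np.hypot(W[...,0]-581.5,W[...,1]+24)<24)
q=W[d];print('hub',circ(q,118,130)); print('shaft',circ(q,138,152))
print(go(581.3,-24,120))
E
```

```text
18.0 [562.88572693  16.36880547 199.24460149] [-3.14040271e+00  3.13832704e-03  5.14397055e-03] 60.18709925222814
hub (array([581.2, -24.5]), 17.2, 629, np.float64(123.7))
shaft (array([581.6, -24.7]), 7.4, 111, np.float64(144.2))
[0.0608 0.1382 0.2649]
```

Call:
jog_arm:
  plan:
    - {"tx":0.061,"ty":0.14,"tz":0,"wx":0,"wy":0,"wz":0,"claw":0.3}
    - {"tx":0.061,"ty":0.14,"tz":0.1,"wx":0,"wy":0,"wz":0,"claw":0.3}
    - {"tx":0.061,"ty":0.14,"tz":0.25,"wx":0,"wy":0,"wz":0,"claw":0.3}
    - {"tx":0.061,"ty":0.14,"tz":0.35,"wx":0,"wy":0,"wz":0,"claw":0.4}
    - {"tx":0.061,"ty":0.14,"tz":0.35,"wx":0,"wy":0,"wz":0,"claw":0.45}
    - {"tx":0.061,"ty":0.14,"tz":0.35,"wx":0,"wy":0,"wz":0,"claw":0.45}

```text
clock: 18.65
eef_pos: [582.6, -25.3, 95.8]
tool_rot: [-3.141, 0.001, 0.007]
force: [0.9, -0.6, 0.4]
width: 46.7
gripper_force: 0.0
```

```bash
python3 - <<'E'
from h import *
s,p,W,L,o=fingers(); print(s['eef_pos'],s['tool_rot'],s['width'],s['force'],o)
m=(p['depth']>0)&(abs(L[...,0]-11.3)<2)&(L[...,2]<-30)&(L[...,2]>-60)&(abs(L[...,1])>20)&(abs(L[...,1])<34)
for sg in(1,-1):
  k=L[m&(L[...,1]*sg>0)];print(sg,np.percentile(k[:,1]*sg,2)*sg,np.percentile(k[:,2],98))
d=(p['depth']>0)&(np.hypot(W[...,0]-581.5,W[...,1]+24)<24)
print('hub tool y',circ(L[d]*[1,1,-1]+[0,0,s['eef_pos'][2]],118,130))
E
```

```text
[582.58997372 -25.33669136  95.82477387] [-3.14098119e+00  5.32301473e-04  6.71545258e-03] 46.71121179861003 [ 0.89400271 -0.55746204  0.36279386] [(np.float64(23.8), np.float64(-21.2)), (np.float64(-22.9), np.float64(-21.9))]
1 23.91139416594149 -37.742111819606784
-1 -22.96743161997184 -38.42001540353034
hub tool y (array([-1. , -0.9]), 17.4, 1456, np.float64(123.7))
```

Call:
jog_arm:
  plan:
    - {"tx":-0.003,"ty":-0.004,"tz":0.04,"wx":0,"wy":0,"wz":0,"claw":0.45}
    - {"tx":-0.003,"ty":-0.004,"tz":0.075,"wx":0,"wy":0,"wz":0,"claw":0.45}
    - {"tx":-0.003,"ty":-0.004,"tz":0.09,"wx":0,"wy":0,"wz":0,"claw":0.5}
    - {"tx":-0.003,"ty":-0.004,"tz":0.09,"wx":0,"wy":0,"wz":0,"claw":0.55}
    - {"tx":-0.003,"ty":-0.004,"tz":0.09,"wx":0,"wy":0,"wz":0,"claw":0.6}
    - {"tx":-0.003,"ty":-0.004,"tz":0.09,"wx":0,"wy":0,"wz":0,"claw":0.66}
    - {"tx":-0.003,"ty":-0.004,"tz":0.09,"wx":0,"wy":0,"wz":0,"claw":0.66}

```text
clock: 19.4
eef_pos: [582.0, -26.2, 68.9]
tool_rot: [3.142, -0.001, 0.004]
force: [-0.2, 0.2, 0.5]
width: 31.4
gripper_force: 59.0
```

Call:
jog_arm:
  plan:
    - {"tx":-0.003,"ty":0,"tz":-0.007,"wx":0,"wy":0,"wz":0,"claw":0.66}
    - {"tx":0,"ty":0,"tz":-0.014,"wx":0,"wy":0,"wz":0,"claw":0.66}
    - {"tx":0,"ty":0,"tz":-0.02,"wx":0,"wy":0,"wz":0,"claw":0.66}
    - {"tx":0,"ty":0,"tz":-0.02,"wx":0,"wy":0,"wz":0,"claw":0.66}

```text
clock: 19.8
eef_pos: [582.0, -25.9, 74.9]
tool_rot: [-3.142, -0.001, 0.004]
force: [-0.3, -0.6, -1.1]
width: 31.4
gripper_force: 59.2
```

Call:
jog_arm:
  plan:
    - {"tx":0,"ty":0,"tz":-0.03,"wx":0,"wy":0,"wz":0,"claw":0.66}
    - {"tx":0,"ty":0,"tz":-0.06,"wx":0,"wy":0,"wz":0,"claw":0.66}
    - {"tx":0,"ty":0,"tz":-0.09,"wx":0,"wy":0,"wz":0,"claw":0.66}
    - {"tx":0,"ty":0,"tz":-0.13,"wx":0,"wy":0,"wz":0,"claw":0.66}
    - {"tx":0,"ty":0,"tz":-0.18,"wx":0,"wy":0,"wz":0,"claw":0.66}
    - {"tx":0,"ty":0,"tz":-0.25,"wx":0,"wy":0,"wz":0,"claw":0.66}
    - {"tx":0,"ty":0,"tz":-0.35,"wx":0,"wy":0,"wz":0,"claw":0.66}
    - {"tx":0,"ty":0,"tz":-0.4,"wx":0,"wy":0,"wz":0,"claw":0.66}
    - {"tx":0,"ty":0,"tz":-0.4,"wx":0,"wy":0,"wz":0,"claw":0.66}

```text
clock: 20.7
eef_pos: [583.7, -26.3, 197.7]
tool_rot: [3.142, -0.006, 0.004]
force: [-0.2, -0.7, -1.7]
width: 31.7
gripper_force: 59.2
```

```bash
python3 - <<'E'
from h import *
s=ctrl.read_state();print(s['clock'],s['eef_pos'],s['qpos'].round(2),s['width'],s['force'])
print(go(437,182,195))
p=ctrl.get_image('wrist');save(p,'w5.png',None,1.2)
E
```

```text
20.7 [583.65303433 -26.26822225 197.74627766] [-0.22  0.55  0.33  1.72 -0.22  0.9  -1.36] 31.66037370677846 [-0.21476833 -0.69592718 -1.70817619]
[-0.486  -0.6962  0.0062]
```

View pics/w5.png

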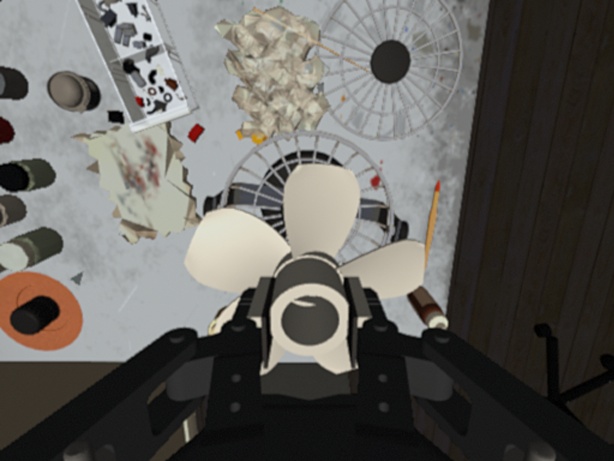

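Call:
jog_arm:
  plan:
    - {"tx":-0.47,"ty":-0.66,"tz":0,"wx":0,"wy":0,"wz":0,"claw":0.66}
    - {"tx":-0.47,"ty":-0.66,"tz":0,"wx":0,"wy":0,"wz":0,"claw":0.66}
    - {"tx":-0.47,"ty":-0.66,"tz":0,"wx":0,"wy":0,"wz":0,"claw":0.66}
    - {"tx":-0.47,"ty":-0.66,"tz":0,"wx":0,"wy":0,"wz":0,"claw":0.66}
    - {"tx":-0.47,"ty":-0.66,"tz":0,"wx":0,"wy":0,"wz":0,"claw":0.66}
    - {"tx":-0.47,"ty":-0.66,"tz":0.1,"wx":0,"wy":0,"wz":0,"claw":0.66}
    - {"tx":-0.47,"ty":-0.66,"tz":0.3,"wx":0,"wy":0,"wz":0,"claw":0.66}
    - {"tx":-0.47,"ty":-0.66,"tz":0.4,"wx":0,"wy":0,"wz":0,"claw":0.66}
    - {"tx":-0.47,"ty":-0.66,"tz":0.4,"wx":0,"wy":0,"wz":0,"claw":0.66}
    - {"tx":-0.47,"ty":-0.66,"tz":0.4,"wx":0,"wy":0,"wz":0,"claw":0.66}

```text
clock: 21.75
eef_pos: [439.3, 170.8, 74.2]
tool_rot: [3.14, 0.002, 0.004]
force: [0.1, 0.2, 0.3]
width: 31.4
gripper_force: 59.4
```

```bash
python3 - <<'E'
from h import *
s=ctrl.read_state();print(s['clock'],s['eef_pos'],s['tool_rot'],s['force'])
p=ctrl.get_image('wrist');W=cloud(p,s)
r=ctrl.trace(p,'blade')[:1]
for k in r: q=W[k['pixels']&(p['depth']>0)];print('blade',k['score'],np.percentile(q,[2,50,98],axis=0).round(1))
for t in('dish','pot_ochre'):
  for k in ctrl.trace(p,t)[:1]: q=W[k['pixels']&(p['depth']>0)];print(t,k['score'],np.percentile(q,[2,50,98],axis=0).round(1))
E
```

```text
21.75 [439.28700795 170.78005464  74.23972861] [3.14035095e+00 2.21099455e-03 3.51894479e-03] [0.10737181 0.19329223 0.28724224]
blade 0.92 [[391.8 118.3  90.2]
 [454.  171.9  99.3]
 [494.4 223.2 130. ]]
dish 0.61 [[394.1 256.4   3.2]
 [452.3 307.1   9.7]
 [493.6 353.2  16.7]]
pot_ochre 0.59 [[410.8  58.9   5.1]
 [435.3  77.3  43.3]
 [447.   89.9  47.6]]
```

Call:
jog_arm:
  plan:
    - {"tx":0.01,"ty":0,"tz":0.1,"wx":0,"wy":0,"wz":0,"claw":0.66}
    - {"tx":0.01,"ty":0,"tz":0.2,"wx":0,"wy":0,"wz":0,"claw":0.66}
    - {"tx":0.01,"ty":0,"tz":0.25,"wx":0,"wy":0,"wz":0,"claw":0.66}
    - {"tx":0.01,"ty":0,"tz":0.275,"wx":0,"wy":0,"wz":0,"claw":0.66}
    - {"tx":0.01,"ty":0,"tz":0.283,"wx":0,"wy":0,"wz":0,"claw":0.66}
    - {"tx":0.01,"ty":0,"tz":0.287,"wx":0,"wy":0,"wz":0,"claw":0.66}
    - {"tx":0.01,"ty":0,"tz":0.287,"wx":0,"wy":0,"wz":0,"claw":0.66}

```text
clock: 22.65
eef_pos: [443.6, 171.8, -10.7]
tool_rot: [-3.141, -0.002, 0.004]
force: [-0.1, -0.6, -0.5]
width: 31.3
gripper_force: 59.4
```

Call:
jog_arm:
  plan:
    - {"tx":0,"ty":0,"tz":0.003,"wx":0,"wy":0,"wz":0,"claw":0.66}
    - {"tx":0,"ty":0,"tz":0.005,"wx":0,"wy":0,"wz":0,"claw":0.66}
    - {"tx":0,"ty":0,"tz":0.005,"wx":0,"wy":0,"wz":0,"claw":0.66}

```text
clock: 22.95
eef_pos: [443.0, 171.5, -12.9]
tool_rot: [-3.141, -0.0, 0.004]
force: [0.1, 0.2, -0.8]
width: 31.5
gripper_force: 59.4
```

Call:
jog_arm:
  plan:
    - {"tx":0,"ty":0,"tz":0.003,"wx":0,"wy":0,"wz":0,"claw":0.66}
    - {"tx":0,"ty":0,"tz":0.005,"wx":0,"wy":0,"wz":0,"claw":0.66}
    - {"tx":0,"ty":0,"tz":0.005,"wx":0,"wy":0,"wz":0,"claw":0.66}

```text
clock: 23.25
eef_pos: [443.4, 171.6, -14.1]
tool_rot: [-3.141, -0.001, 0.004]
force: [-1.0, 0.9, 7.5]
width: 31.3
gripper_force: 59.2
```

Contact with the desk. Releasing and retreating.

Call:
jog_arm:
  plan:
    - {"tx":0,"ty":0,"tz":-0.001,"wx":0,"wy":0,"wz":0,"claw":0.58}
    - {"tx":0,"ty":0,"tz":-0.001,"wx":0,"wy":0,"wz":0,"claw":0.5}
    - {"tx":0,"ty":0,"tz":-0.001,"wx":0,"wy":0,"wz":0,"claw":0.4}
    - {"tx":0,"ty":0,"tz":-0.001,"wx":0,"wy":0,"wz":0,"claw":0.4}
    - {"tx":0,"ty":0,"tz":-0.05,"wx":0,"wy":0,"wz":0,"claw":0.4}
    - {"tx":0,"ty":0,"tz":-0.15,"wx":0,"wy":0,"wz":0,"claw":0.4}
    - {"tx":0,"ty":0,"tz":-0.3,"wx":0,"wy":0,"wz":0,"claw":0.4}
    - {"tx":0,"ty":0,"tz":-0.45,"wx":0,"wy":0,"wz":0,"claw":0.4}
    - {"tx":0,"ty":0,"tz":-0.6,"wx":0,"wy":0,"wz":0,"claw":0.4}
    - {"tx":0,"ty":0,"tz":-0.7,"wx":0,"wy":0,"wz":0,"claw":0.4}
    - {"tx":0,"ty":0,"tz":-0.7,"wx":0,"wy":0,"wz":0,"claw":0.4}

```text
clock: 24.35
eef_pos: [445.6, 172.4, 199.2]
tool_rot: [-3.138, -0.008, 0.004]
force: [-0.0, -0.3, -0.8]
width: 51.2
gripper_force: 0.0
```

```bash
python3 - <<'E'
from h import *
s=ctrl.read_state();print(s['clock'],s['eef_pos'],s['width'])
p=ctrl.get_image('wrist');W=cloud(p,s);save(p,'w6.png',None,1.2)
for t in('blade','dish','nut'):
  for k in ctrl.trace(p,t)[:2]: q=W[k['pixels']&(p['depth']>0)];print(t,k['score'],np.percentile(q,[2,50,98],axis=0).round(1))
d=(p['depth']>0)&(np.hypot(W[...,0]-443,W[...,1]-172)<24)
print('hub top',circ(W[d],34,46))
E
```

```text
24.35 [445.57723893 172.38072718 199.22571731] 51.19498428311335
blade 0.65 [[3.938e+02 1.189e+02 4.000e-01]
 [4.490e+02 1.720e+02 7.600e+00]
 [4.973e+02 2.221e+02 4.060e+01]]
dish 0.72 [[393.2 253.2   2.9]
 [446.9 304.    9.6]
 [493.5 351.9  16.9]]
nut 0.66 [[394.1 -63.2   5.5]
 [411.1 -42.6  31.9]
 [425.7 -32.   34.6]]
nut 0.63 [[5.707e+02 3.765e+02 6.000e-01]
 [5.868e+02 3.868e+02 3.170e+01]
 [6.048e+02 4.094e+02 3.490e+01]]
hub top (array([443.1, 172. ]), 17.0, 343, np.float64(39.7))
```

View pics/w6.png

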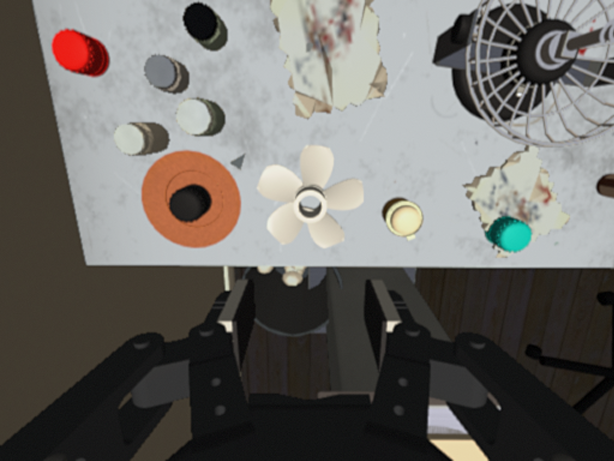

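The nut stands in the saucer at (188,203). The blade lies flat on bare desk at (310,203), front side up with the hub top at 40 mm, and nothing else has moved. I'll hand in.

```bash
python3 -c "
from cell import ctrl; print(ctrl.finish_job())"
```

```text
the job is handed in; nothing more can be done
None
```

The nut is standing open end down in the middle of the saucer, the blade is lying flat and front side up on the bare desk, and the job is handed in; no verdict came back.

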